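Swap the dummy for the spare module and wedge the battery row tight

TASK

Lift the tongued wooden blank straight up out from between the two battery modules in the plywood tray and stand it upright on the cork mat. Then set the spare module down in its place in the row, turned like its neighbours and standing flat on the tray floor, and slide the wooden wedge, thin end first and lying flat, into the gap between the row and the slanted end wall, driving it in until no gap is left anywhere along the row. Lift only the blank, the spare and the wedge; leave the things round about where they are.

Things in the scene. Friction and masses are not known exactly. Their poses are not given: they have to be found in the camera images.
- tray: fixed plywood tray. Origin: centre of underside; x from its front to its back, y along the row to the straight stop wall, z up. Base 110 (x) x 214 (y) mm, floor at z = 10 mm. Inner faces: stop wall y = +88.5 mm (top 45 mm), back wall x = +45 (top 32), front lip x = -45 (top 20). With the row tight, the origins of module_a, spare, module_c are at y = +62.5, +10.5, -41.5 mm
- slanted_wall (a point): point on the tray's floor at the inner face of the slanted end wall (-y end, top 45 mm above the counter), at tray x = 0, y = -88.5 mm. The face runs along y = -88.5 mm + 0.2 x, so the wedge's slot between it and module_c narrows to the back. The slot is open at the front and back; the floor goes on 42 mm in front of it as an apron. Axes as the tray's
- wedge_home (a point): where the wedge's origin lies once the row is just tight: tray x = -22.5, y = -79.5, z = 10 mm; axes as the tray's. At the start the row is about 10 mm loose of that (spare 6 mm narrower than blank, plus 4 mm of play), so the wedge meets module_c some 50 mm in front of this point. A few mm farther in is fine
- module_a: grey battery module, 80 (x) x 52 (y) x 50 mm high; a vertical groove 14 mm wide, 7 mm deep in each y face; black grip bar on top, 14 (x) x 32 (y) mm, 50 to 80 mm above the underside. About 0.35 kg. Origin: centre of underside, z up. Stands in the tray close to the stop wall (+y)
- module_c: grey battery module, 80 (x) x 52 (y) x 50 mm high; a vertical groove 14 mm wide, 7 mm deep in each y face; black grip bar on top, 14 (x) x 32 (y) mm, 50 to 80 mm above the underside. About 0.35 kg. Origin: centre of underside, z up. In the tray, between blank and wedge slot; slides in the tray (friction about 0.3) when the wedge pushes it (5 to 15 N)
- spare: grey battery module, 80 (x) x 52 (y) x 50 mm high; a vertical groove 14 mm wide, 7 mm deep in each y face; black grip bar on top, 14 (x) x 32 (y) mm, 50 to 80 mm above the underside. About 0.35 kg. Origin: centre of underside, z up. Stands on the counter at the start
- blank: light wooden dummy block in the row, 80 (x) x 58 (y) x 50 mm high, a vertical tongue 10 mm wide, 5.5 mm proud on each y face in the neighbours' grooves: it comes out only straight up, 50 mm or more. Grip bar on top, 14 (x) x 36 (y) mm, 50 to 80 mm above the underside. About 0.22 kg. Origin: centre of underside, axes as the tray's
- wedge: brown wooden wedge lying flat, 120 mm long, 50 high; butt 36 mm thick at x = -52.5 mm, nose 12 mm thick at x = +67.5. Straight face y = +12 mm (goes against module_c), slanted face y = -13.5 mm + 0.2 x. Grip bar on top over the origin, 46 (x) x 14 (y) mm, 50 to 80 mm above the underside. About 0.23 kg. Origin: on the underside, below the grip bar; z up. Driven in, it stays by friction
- mat: fixed square cork mat, 100 by 100 by 4 mm, flat on the counter. Origin: centre of its underside. (Room: wall cabinets hang over the rear of the counter, undersides 0.57 m above it, front faces running from x = 0.54 m at y = -0.28 to x = 0.67 at y = 0.16 and x = 0.79 at y = 0.59, handles up to 50 mm proud: carry things low, with the arm drawn in when it swings round)
- sauce: bystander: dark brown sauce bottle with a tan cap, 61 mm wide, 162 mm high, at the left rear. Origin: centre of its underside
- tin: bystander: food tin, 57 mm wide, 72 mm high, behind the tray. Origin: centre of its underside
- mug: bystander: speckled mug, 63 by 88 by 49 mm, at the left rear. Origin: centre of its underside
- timer: bystander: cream twist timer, 60 mm wide, 52 mm high, behind the tray. Origin: centre of its underside
- tape: bystander: roll of white tape, 66 mm wide, 19 mm high, at the right of the tray. Origin: centre of its underside
- marker: bystander: black marker pen, 132 mm long, 13 mm thick, lying at the left. Origin: centre of its underside

How it is judged:
On the way, in this order (a step that is already met when the one before it is completed fails the run):
1. the blank is out of the row and stands upright on the cork mat (x of blank in the frame of mat between -0.04 and 0.04 m and y of blank in the frame of mat between -0.04 and 0.04 m and z of blank in the frame of mat between -0.002 and 0.01 m and angle between blank's own z axis and vertical below 0.06 rad and linear speed of blank below 0.02 m/s), for 0.2 s.
2. the spare module stands in the row in the blank's place (x of spare in the frame of tray between -0.008 and 0.008 m and y of spare in the frame of tray between -0.012 and 0.016 m and z of spare in the frame of tray below 0.014 m and angle between spare's own z axis and vertical below 0.06 rad and linear speed of spare below 0.02 m/s), for 0.2 s.
3. the wedge lies in the slot between the row and the slanted wall (x of wedge in the frame of tray above -0.0825 m and y of wedge in the frame of tray between -0.109 and -0.069 m and z of wedge in the frame of tray below 0.016 m), for 0.1 s.
At the end, for the whole second after the job is handed in: Blank upright on the mat, within 40 mm of its centre each way. module_a, spare and module_c flat in the tray, square to it (0.07 rad), pushed against the stop wall (under 2.5 mm of gap in all). Wedge flat in its slot, thin end in, at most 10 mm short of x = -22.5 mm in the tray's frame. All at rest (all of step 1 and x of spare in the frame of tray between -0.008 and 0.008 m and y of spare in the frame of tray between 0.008 and 0.013 m and z of each of spare, module_a, module_c, wedge in the frame of tray below 0.014 m and angle between each of spare, module_a, module_c, wedge's own z axis and vertical below 0.06 rad and angle between the x axis of each of spare, wedge and the x axis of tray, either way round below 0.07 rad and linear speed of each of spare, wedge below 0.02 m/s and y of module_a in the frame of tray above 0.06 m and y of module_c in the frame of tray above -0.0437 m and x of wedge in the frame of tray above -0.0325 m and y of wedge in the frame of tray between -0.088 and -0.071 m); the robot touches nothing.
It fails at once if a module that belongs in the tray was lifted (over 20 mm) or tipped (over 0.3 rad) (z of any of module_a, module_c in the frame of tray above 0.03 m or angle between any of module_a, module_c's own z axis and vertical above 0.3 rad).
It fails at once if a bystander was moved more than 40 mm or knocked over (distance of any of sauce, tin, mug, timer, tape, marker from where it was at the start of the episode above 0.04 m or angle between any of sauce, tin, mug, timer, tape's own z axis and vertical above 0.5 rad).
It also fails if it takes over 72 s, if anything falls off the work surface, if the arm or the gripper's body presses on something with over 40 N, if the wrist force passes 120 N, or if a joint passes its speed limit or range.

ROBOT

A 6-joint arm with a two-finger parallel gripper is mounted at the origin on a cart in front of the work surface, level with it; the furniture and walls round the work are solid. World frame = base frame: x ahead of the robot, y to its left, z up, the work surface at z = 0. Lengths are in m, angles in rad, forces in N, time in s.
With the tool pointing down it reaches from about 0.275 to 0.975 m from the base axis. Payload 8.4 kg.
Tool frame: the origin (TCP) lies at the very end of the fingers, on their centre line; the grasp point (between the pads) lies bot.hold_point_z behind it (bot.hold_point_z is the distance from the TCP to the grasp point, in m); z points along the fingers, y is the line along which they close (so a half turn about z gives the same grasp; the last joint's range is limited). The gripper opens to 92 mm and grips with 3 to 60 N. Pads are 20 mm wide; open, the fingers measure 128 mm over their backs; the gripper's body (75 mm by 189 mm) begins 69 mm behind the grasp point.
Start: joints at [-1.148, 0.353, 1.633, -0, 1.155, -0.002], TCP at [0.258, -0.569, 0.187] pointing down, gripper open.
Joint ranges: [-2.63, 2.63], [-0.92, 2.1], [0.06, 2.66], [-1.3, 4.44], [0, 2.69], [-3.02, 3.02]. Speed limits (rad/s): [2.22, 2.22, 2.79, 3.14, 3.14, 3.14].

INTERFACE

Orientations are given as a rotation vector (axis times angle).
In Python, from rig import bot gives the robot as it stands.
- The arm moves only by the tool apply_moves, never from a script. Its arguments are lists of equal length, an entry for each row: "delta_pos": the shift along the tool's x, y, z in mm, a list of three; "turn": the turn about the tool's z in rad; "hand": the finger opening in mm, from 0 to 91.9. A call has 1 to 12 rows; each row shifts and turns the commanded pose from where the row before left it, along the tool's axes as they then stand; what a row does not reach is not made up. A row lasts 1/12 s, in which the tool goes at most 41.7 mm and 7.16 degrees, less where a joint would pass 70% of its speed; a pose out of reach is approached as far as the arm can. A call with a gripper value outside its range is refused whole. The fingers move at their own pace and stop on an object; "newtons" is the grip in N (left out, the last holds). Time passes only in rows, so rows that do not move let the fingers close. It gives the time, the measured TCP pose, the force, the opening and the grip force at its end, in the units of the state.
- bot.sense(): the state, without advancing time (a new reading comes with each control period).
- bot.capture(name): name is "scene" or "side" or "wrist"; returns a dict with "frame" (420x560x3 uint8, red, green, blue), "camera_matrix" (3x3 intrinsics, pixels), "k1" (the pictures are not rectified: a ray, as slopes to the right and down, at radius r is drawn at 1 + k1 r^2 times it, then the intrinsics apply), "camera_from_world" (4x4, takes a point from world to camera coordinates); the wrist camera has in their place "hand_eye" (4x4, takes a point from camera to tool coordinates, whose origin is the TCP and whose axes are the flange's). Camera axes: x right, y down, z forward; pixel columns grow to the right and rows downward; lengths in m; the calibration is good to about 2 mm. A picture is of the moment at which its call begins: read the wrist's pose just before it. There is no depth.
- bot.finish_job(): hands the job in; it is judged then, once.
The state is a dict: "t": time; "joint_pos": joint angles; "qd": joint speeds; "tau": joint torques, N m; "tool_pos": TCP position; "orientation": TCP orientation; "ft_force": force on the tool from outside, world axes, zero at the start; "wrist_torque": the same for the moment, N m; "width": opening from 0.0 (shut) to 1.0 (fully open); "gripper_force": force on a finger pad.
Only numpy, scipy, OpenCV 4.12 (cv2) and the standard library are available. Lean on these libraries where they do the work, as an engineer would, in place of code of your own. Each camera call takes 0.05 s, during which the arm holds its last target. There are 200 camera calls.

## Working session

There is one attempt and no reset: what is moved stays moved. The work goes in short steps, Python scripts to look and compute and a tool call to move; the robot and the scene stay as the last step left them, time stands still between calls to the robot, and variables do not carry over. Pictures are saved under pics/ and viewed, at most 10 in all, crops included, and the job is handed in when it is done.

Besides the shell and the picture viewer there is one more tool, called after "Emit:" by a JSON object that holds its "name" and its "arguments". apply_moves: Moves the arm, as the interface text tells. Its arguments: {"type":"object","properties":{"delta_pos":{"type":"array","items":{"type":"array","items":{"type":"number"}}},"turn":{"type":"array","items":{"type":"number"}},"hand":{"type":"array","items":{"type":"number"}},"newtons":{"type":"number"}},"required":["delta_pos","turn","hand"]}

```bash
ls; mkdir -p pics
python3 - <<'E'
from rig import bot
import cv2,numpy as np,pickle
s=bot.sense();print(s,bot.hold_point_z)
d={}
for n in("scene","side","wrist"):
    c=bot.capture(n);d[n]=c;cv2.imwrite(f"pics/{n}0.png",c["frame"][:,:,::-1])
    print(n,{k:np.round(v,4).tolist() for k,v in c.items() if k!="frame"})
pickle.dump(d,open("c0.pkl","wb"))
E
```

```text
pics
{'t': 0.0, 'joint_pos': array([-1.14838274e+00,  3.53617847e-01,  1.63413482e+00, -3.58986539e-06,
        1.15519317e+00, -2.37366786e-03]), 'qd': array([ 1.65941168e-04,  1.81374783e-03,  7.35154891e-04, -8.14059597e-05,
        4.61734479e-04,  1.42123213e-03]), 'tau': array([ 7.94238858e-04, -5.93839788e+01, -3.34215939e+01,  6.97618746e-02,
        2.31728959e-02, -1.24376393e-04]), 'tool_pos': array([ 0.25737486, -0.56896202,  0.18608235]), 'orientation': array([-3.06970480e+00, -6.61972186e-01,  4.47995254e-04]), 'ft_force': array([ 0.22282135, -0.74456963,  0.28319013]), 'wrist_torque': array([-0.00761588, -0.01119774,  0.04511232]), 'gripper_force': 0.0, 'width': 1.0033708725820847} 0.0187
scene {'camera_matrix': [[395.6961, 0.0, 283.768], [0.0, 395.6961, 209.3574], [0.0, 0.0, 1.0]], 'k1': -0.0476, 'camera_from_world': [[-0.7766, -0.6298, -0.015, 0.5357], [-0.4054, 0.5178, -0.7534, 0.1819], [0.4822, -0.579, -0.6574, 0.9062], [0.0, 0.0, 0.0, 1.0]]}
side {'camera_matrix': [[402.5476, 0.0, 280.3857], [0.0, 402.5476, 211.595], [0.0, 0.0, 1.0]], 'k1': 0.0197, 'camera_from_world': [[-0.9832, 0.1814, 0.0182, 0.5413], [0.1132, 0.6853, -0.7194, -0.1436], [-0.143, -0.7053, -0.6944, 1.3762], [0.0, 0.0, 0.0, 1.0]]}
wrist {'camera_matrix': [[296.616, 0.0, 280.5857], [0.0, 296.616, 209.1628], [0.0, 0.0, 1.0]], 'k1': -0.0489, 'hand_eye': [[0.0011, -0.957, -0.2901, 0.0817], [1.0, 0.001, 0.0003, 0.0005], [0.0, -0.2901, 0.957, -0.1967], [0.0, 0.0, 0.0, 1.0]]}
```

View pics/scene0.png

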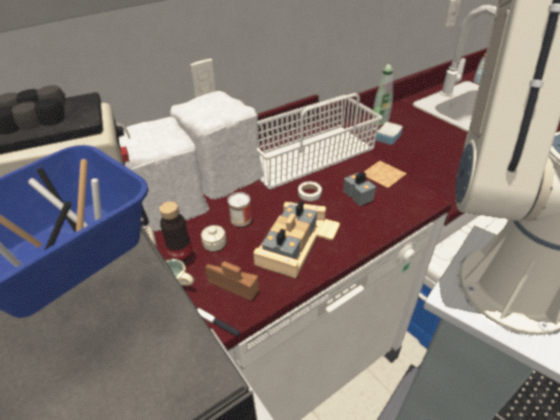

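View pics/side0.png

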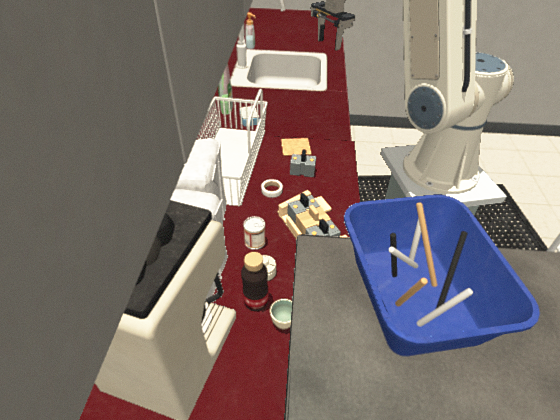

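The scene view shows the wedge at about (232,280), the tray at (292,237), the spare at (358,188), the mat at (385,173), the tape at (310,190) and the tin at (239,209). The side view shows the mat at (296,146), the spare at (303,165) and the tray at (310,215).

```bash
cat > h.py <<'E'
import numpy as np,cv2
from scipy.spatial.transform import Rotation as R
def und(c,px):
    K=c["camera_matrix"]; D=np.array([c["k1"],0,0,0,0.])
    p=cv2.undistortPoints(np.array(px,float).reshape(-1,1,2),K,D).reshape(-1,2)
    return np.c_[p,np.ones(len(p))]
def T_wc(c):
    if "camera_from_world" in c: return np.linalg.inv(c["camera_from_world"])
    s=c["s"];T=np.eye(4);T[:3,:3]=R.from_rotvec(s["orientation"]).as_matrix();T[:3,3]=s["tool_pos"]
    return T@c["hand_eye"]
def cast(c,px,z):
    T=T_wc(c);d=und(c,px)@T[:3,:3].T;o=T[:3,3]
    return o+d*((z-o[2])/d[:,2])[:,None]
def proj(c,P):
    T=np.linalg.inv(T_wc(c));p=np.array(P,float).reshape(-1,3)@T[:3,:3].T+T[:3,3]
    return cv2.projectPoints(p,np.zeros(3),np.zeros(3),c["camera_matrix"],np.array([c["k1"],0,0,0,0.]))[0].reshape(-1,2)
def look(bot,name):
    s=bot.sense();c=bot.capture(name);c["s"]=s;return c
E
python3 - <<'E'
import pickle;from h import *
d=pickle.load(open("c0.pkl","rb"))
sc=d["scene"];sd=d["side"]
for n,p,z in[("wedgebar",(233,267),.07),("tray",(292,237),.05),("spare",(358,188),.04),("mat",(385,173),0.004),("tape",(310,190),.01),("tin",(239,209),.036),("timer",(213,238),.026),("barA",(301,210),.075),("barC",(281,238),.075),("spbar",(361,176),.07),("mark",(218,320),.006),("sauce",(177,255),.01)]:
    print(n,cast(sc,[p],z).round(3))
for n,p,z in [("mat",(296,146),.004),("spare",(303,165),.04),("tray",(310,215),.05)]: print(n,cast(sd,[p],z).round(3))
a=cv2.imread("pics/scene0.png")[160:340,160:430];cv2.imwrite("pics/s1.png",cv2.resize(a,None,fx=2.9,fy=2.9,interpolation=cv2.INTER_CUBIC))
E
```

```text
wedgebar [[0.511 0.398 0.07 ]]
tray [[0.479 0.227 0.05 ]]
spare [[ 0.458 -0.053  0.04 ]]
mat [[ 0.452 -0.214  0.004]]
tape [[0.583 0.008 0.01 ]]
tin [[0.667 0.221 0.036]]
timer [[0.649 0.336 0.026]]
barA [[0.505 0.156 0.075]]
barC [[0.482 0.266 0.075]]
spbar [[ 0.463 -0.071  0.07 ]]
mark [[0.475 0.49  0.006]]
sauce [[0.69  0.424 0.01 ]]
mat [[ 0.455 -0.207  0.004]]
spare [[ 0.467 -0.048  0.04 ]]
tray [[0.502 0.193 0.05 ]]
```

View pics/s1.png

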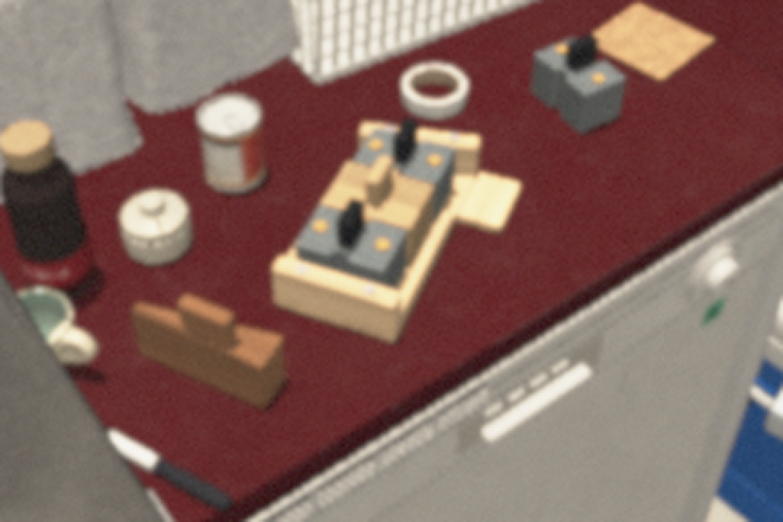

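The crop shows module_c nearest the apron at (405,150), the blank at (380,190) and module_a at (350,235). The wedge's bar is at (207,320), with its nose to the upper left. The spare is at (580,80) and the mat at (655,40). I'm moving over the tray to look with the wrist camera.

Emit:
{"name": "apply_moves", "arguments": {"delta_pos": [[20,-25,0],[23,-27,0],[23,-27,0],[23,-27,0],[23,-27,0],[23,-27,0],[23,-27,0],[23,-27,0],[23,-27,0],[23,-27,0],[23,-27,0],[23,-27,0]], "turn": [0,0,0,0,0,0,0,0,0,0,0,0], "hand": [50,50,50,50,50,50,50,50,50,50,50,50]}}

```text
t: 1.15
tool_pos: [0.3736, -0.1619, 0.1868]
orientation: [3.071, 0.662, 0.0]
ft_force: [-0.5, -0.3, -0.6]
width: 0.542
gripper_force: 0.0
```

Emit:
{"name": "apply_moves", "arguments": {"delta_pos": [[23,-27,0],[23,-27,0],[23,-27,0],[23,-27,0],[23,-27,0],[23,-27,0],[23,-27,0],[20,-25,0]], "turn": [0,0,0,0,0,0,0,0], "hand": [50,50,50,50,50,50,50,50]}}

```text
t: 1.82
tool_pos: [0.4506, 0.1082, 0.1868]
orientation: [-3.071, -0.663, -0.001]
ft_force: [0.6, 0.2, -0.8]
width: 0.538
gripper_force: 0.0
```

Emit:
{"name": "apply_moves", "arguments": {"delta_pos": [[0,0,0],[0,0,0],[0,0,0],[0,0,0],[0,0,0],[0,0,0],[0,0,0],[0,0,0],[0,0,0],[0,0,0],[0,0,0],[0,0,0]], "turn": [-0.12,-0.12,-0.12,-0.12,-0.12,-0.12,-0.12,-0.12,-0.12,-0.12,-0.12,0], "hand": [50,50,50,50,50,50,50,50,50,50,50,50]}}

```text
t: 2.82
tool_pos: [0.4501, 0.1059, 0.1866]
orientation: [-2.013, -2.411, 0.001]
ft_force: [-0.3, 0.3, -0.5]
width: 0.543
gripper_force: 0.0
```

Run:
```python
from rig import bot;from h import *;import pickle
c=look(bot,"wrist");pickle.dump(c,open("w1.pkl","wb"));s=c["s"];print(s["t"],s["tool_pos"],s["orientation"],s["joint_pos"],s["ft_force"])
cv2.imwrite("pics/w1.png",cv2.resize(c["frame"][:,:,::-1],(800,600)))
```

```text
2.8167 [0.45012843 0.10594929 0.18661667] [-2.01318297e+00 -2.41149189e+00  5.57773459e-04] [ 2.27954112e-01  9.68659194e-02  1.96730034e+00 -4.05150916e-05
  1.07784455e+00  4.84174054e-02] [-0.30097433  0.33944509 -0.54404898]
```

View pics/w1.png

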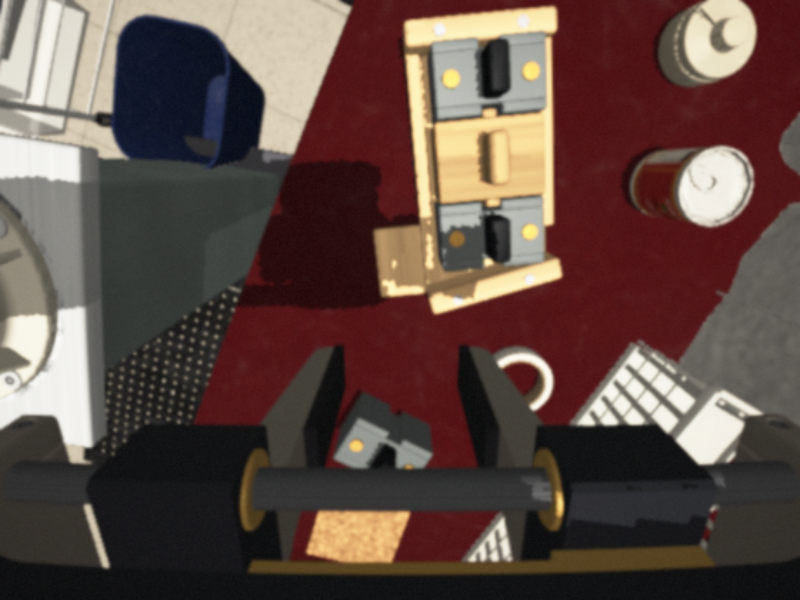

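The wrist view shows the tray upright. The dots of module_a are at (451,78) and (531,70), and those of module_c at (457,240) and (530,232). The blank's bar is at (497,157). The spare is at (385,440), the mat corners show at (310,530), the tape is at (525,378) and the tin at (690,187). I'm casting these points now.

Run:
```python
from h import *;import pickle
c=pickle.load(open("w1.pkl","rb"));f=.7
def cc(p,z): return cast(c,np.array(p)*f,z)[:,:2].round(4)
m=cv2.cvtColor(c["frame"],cv2.COLOR_RGB2HSV)
mk=cv2.inRange(m,(17,150,120),(30,255,255));n,l,st,ce=cv2.connectedComponentsWithStats(mk)
for i in range(1,n):
    if 15<st[i,4]<400: print(st[i],(ce[i]/f).round(1),cast(c,[ce[i]],.06)[0,:2].round(4))
print("A",cc([(451,78),(531,70)],.06)); print("C",cc([(457,240),(530,232)],.06))
print("blank top bar",cc([(497,145)],.09))
print("stop wall top corners",cc([(405,22),(556,9)],.045))
print("slant wall outer",cc([(433,312),(561,273)],.045))
print("mat",cc([(318,512),(409,512),(306,552),(397,562)],.004))
```

```text
[315 163   9   9  62] [456.1 238.2] [0.4856 0.145 ]
[389 353   5  10  23] [557.6 512.9] [ 0.6401 -0.0954]
A [[0.4582 0.2543]
 [0.512  0.2699]]
C [[0.4866 0.1438]
 [0.5403 0.16  ]]
blank top bar [[0.4942 0.2139]]
stop wall top corners [[0.4195 0.2876]
 [0.5232 0.3164]]
slant wall outer [[0.4822 0.0787]
 [0.5795 0.1309]]
mat [[ 0.4091 -0.19  ]
 [ 0.5096 -0.171 ]
 [ 0.4021 -0.2522]
 [ 0.5096 -0.2475]]
```

Emit:
{"name": "apply_moves", "arguments": {"delta_pos": [[0,0,0],[28,25,0],[28,25,20],[28,24,20],[0,0,20],[0,0,0],[0,0,0]], "turn": [-0.095,0,0,0,0,0,0], "hand": [50,50,50,50,50,50,50]}}

```text
t: 3.45
tool_pos: [0.4976, 0.2053, 0.1264]
orientation: [-1.905, -2.496, 0.005]
ft_force: [-0.4, -0.1, 0.9]
width: 0.544
gripper_force: 0.0
```

```bash
cat >> h.py <<'E'
def pose(s):
    M=R.from_rotvec(s["orientation"]).as_matrix();return np.array(s["tool_pos"]),np.arctan2(M[1,0],M[0,0])
def delta(s,xyz,psi=None):
    "tool-axis shift in mm after turning to psi, and the turn"
    p,a=pose(s);b=a if psi is None else psi
    d=(np.array(xyz)-p)*1e3;ca,sa=np.cos(b),np.sin(b)
    return dict(shift=np.round([ca*d[0]+sa*d[1],sa*d[0]-ca*d[1],-d[2]],1),turn=round((a-b+np.pi)%(2*np.pi)-np.pi,3))
E
python3 - <<'E'
from rig import bot;from h import *;import pickle
c=look(bot,"wrist");pickle.dump(c,open("w2.pkl","wb"));s=c["s"];print(s["t"],pose(s))
cv2.imwrite("pics/w2.png",cv2.resize(c["frame"][:,:,::-1],(800,600)))
E
```

```text
3.45 (array([0.49755894, 0.2052849 , 0.12636299]), np.float64(1.8375611558402742))
```

View pics/w2.png

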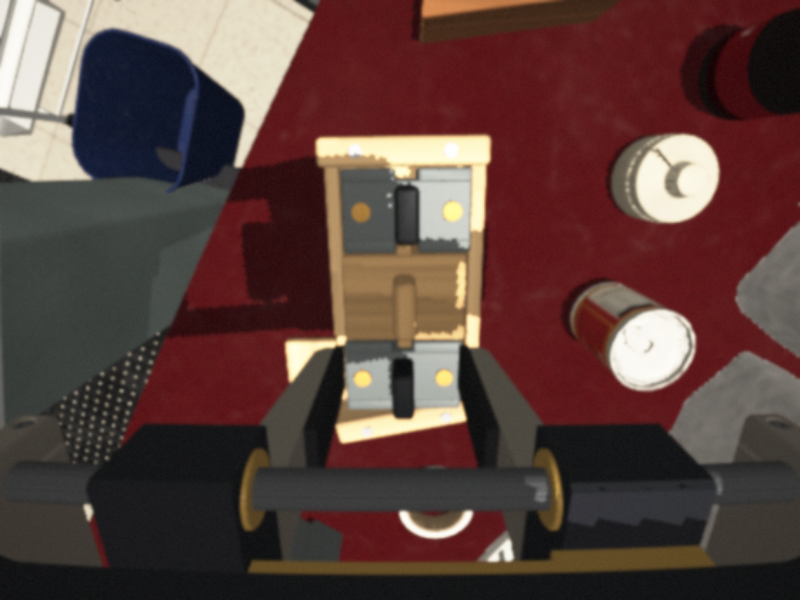

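The blank's bar runs from about (403,277) to (403,345). The dots are at (361,212) and (452,211) for module_a, and (362,379) and (444,378) for module_c. The fingers are centred at column 401.

Run:
```python
from h import *;import pickle
c=pickle.load(open("w2.pkl","rb"));s=c["s"]
def cc(p,z): return cast(c,np.array(p)*.7,z)[:,:2]
A=cc([(361,212),(452,211)],.06);C=cc([(362,379),(444,378)],.06)
for q in(A,C): print(q.mean(0).round(4),np.arctan2(*(q[1]-q[0])[::-1]).round(3))
a,b=A.mean(0),C.mean(0);u=a-b;print(np.hypot(*u),np.arctan2(-u[0],u[1]))
print("bar",cc([(403,277),(403,345)],.09), "wall corners",cc([(317,139),(490,135),(317,165)],.045))
mid=(a+b)/2;print(mid)
print(delta(s,[*mid,.074],.275+np.pi/2))
```

```text
[0.485  0.2617] 0.279
[0.513  0.1519] 0.283
0.11332737823792709 0.2503872598003765
bar [[0.49186351 0.22850486]
 [0.5029395  0.18838345]] wall corners [[0.41998111 0.28865398]
 [0.5227266  0.31929263]
 [0.42333544 0.27344938]]
[0.49900582 0.20679635]
{'shift': array([ 1.1,  1.8, 52.4]), 'turn': np.float64(-0.008)}
```

Emit:
{"name": "apply_moves", "arguments": {"delta_pos": [[1,2,0],[0,0,20],[0,0,20],[0,0,21],[0,0,0],[0,0,0],[0,0,0],[0,0,0],[0,0,0],[0,0,0]], "turn": [-0.013,0,0,0,0,0,0,0,0,0], "hand": [50,50,50,50,50,5,5,5,5,5], "newtons": 35}}

```text
t: 4.33
tool_pos: [0.5012, 0.2075, 0.0674]
orientation: [1.887, 2.511, 0.002]
ft_force: [-0.0, 0.1, 0.6]
width: 0.205
gripper_force: 0.0
```

Run:
```python
from rig import bot;from h import *
s=bot.sense();print(pose(s),s["width"]*91.9,s["gripper_force"],s["ft_force"])
```

```text
(array([0.50121442, 0.20749019, 0.06737548]), np.float64(1.8526875400030045)) 18.85923792119977 0.0 [-0.03218524  0.06641179  0.55258718]
```

Emit:
{"name": "apply_moves", "arguments": {"delta_pos": [[0,0,0],[0,0,0],[0,0,0],[0,0,0]], "turn": [0,0,0,0], "hand": [5,5,5,5]}}

```text
t: 4.67
tool_pos: [0.5005, 0.2073, 0.0663]
orientation: [-1.887, -2.512, 0.0]
ft_force: [0.6, 1.0, -0.2]
width: 0.057
gripper_force: 0.0
```

Emit:
{"name": "apply_moves", "arguments": {"delta_pos": [[0,0,-4],[0,0,-6],[0,0,-8],[0,0,-8],[0,0,-8],[0,0,-10],[0,0,-10],[0,0,-12],[0,0,-14],[0,0,-15],[0,0,-10],[0,0,0]], "turn": [0,0,0,0,0,0,0,0,0,0,0,0], "hand": [5,5,5,5,5,5,5,5,5,5,5,5]}}

```text
t: 5.67
tool_pos: [0.502, 0.2078, 0.174]
orientation: [1.886, 2.51, 0.006]
ft_force: [0.3, 0.4, 0.2]
width: 0.059
gripper_force: 0.0
```

Run:
```python
from rig import bot;from h import *;import pickle
c=look(bot,"wrist");pickle.dump(c,open("w3.pkl","wb"));s=c["s"];print(s["t"],pose(s),s["width"]*91.9,s["gripper_force"],s["ft_force"])
cv2.imwrite("pics/w3.png",cv2.resize(c["frame"][:,:,::-1],(800,600)))
```

```text
5.6667 (array([0.50196798, 0.20782713, 0.17404962]), np.float64(1.852778403100679)) 5.37850347920861 0.0 [0.33388418 0.35298802 0.22051251]
```

View pics/w3.png

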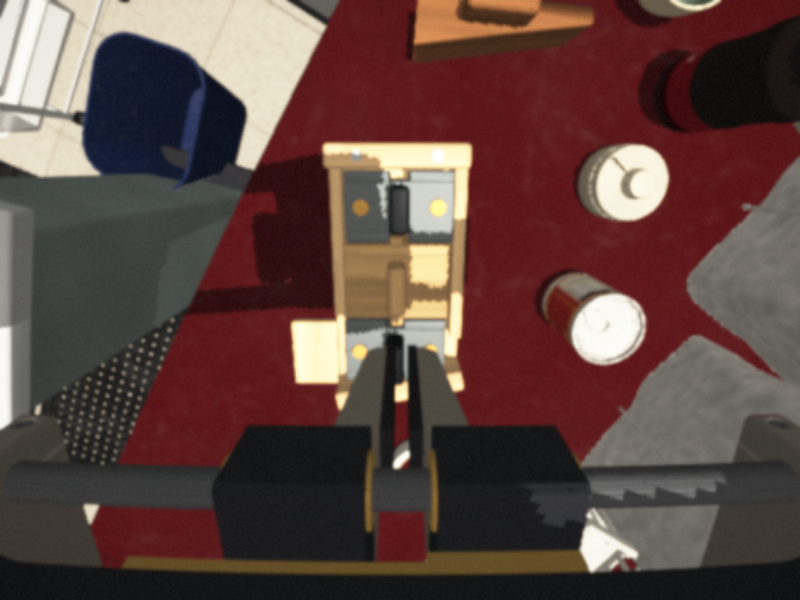

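The gripper closed to 5 mm without holding the bar, and the blank is still in the row at (397,290). I'm checking the geometry with the bar ends in both views.

Run:
```python
from h import *;import pickle
for n in("w2","w3"):
    c=pickle.load(open(n+".pkl","rb"))
    print(n,"P(.5005,.2073,z)",[(z,(proj(c,[.5005,.2073,z])/.7).round(0).tolist()) for z in(.06,.09,.126)])
    print("tcp",(proj(c,pose(c["s"])[0])/.7).round())
c=pickle.load(open("w3.pkl","rb"))
cc=lambda p,z: cast(c,np.array(p)*.7,z)[:,:2].round(4).tolist()
print(cc([(360,207),(438,207)],.06),cc([(360,352),(431,352)],.06))
from rig import bot
for n in("scene","side"):
    q=bot.capture(n);pickle.dump(q,open(n+"1.pkl","wb"))
    u=proj(q,[.5,.207,.08])[0];print(u)
    x,y=u.astype(int);a=q["frame"][max(0,y-60):y+60,x-70:x+70,::-1]
    cv2.imwrite(f"pics/{n}1.png",cv2.resize(a,None,fx=4,fy=4,interpolation=cv2.INTER_CUBIC))
a=cv2.imread("pics/scene1.png");b=cv2.imread("pics/side1.png")
h=min(a.shape[0],b.shape[0]);cv2.imwrite("pics/both1.png",cv2.resize(np.hstack([a[:h],b[:h]]),(800,343)))
```

```text
w2 P(.5005,.2073,z) [(0.06, [[407.0, 300.0]]), (0.09, [[408.0, 315.0]]), (0.126, [[408.0, 339.0]])]
tcp [[402. 341.]]
w3 P(.5005,.2073,z) [(0.06, [[399.0, 283.0]]), (0.09, [[399.0, 294.0]]), (0.126, [[399.0, 311.0]])]
tcp [[402. 341.]]
[[0.4579, 0.254], [0.5119, 0.2697]] [[0.4866, 0.1442], [0.541, 0.1599]]
[290.2083253  219.97385066]
[312.75147053 210.620814  ]
```

View pics/both1.png

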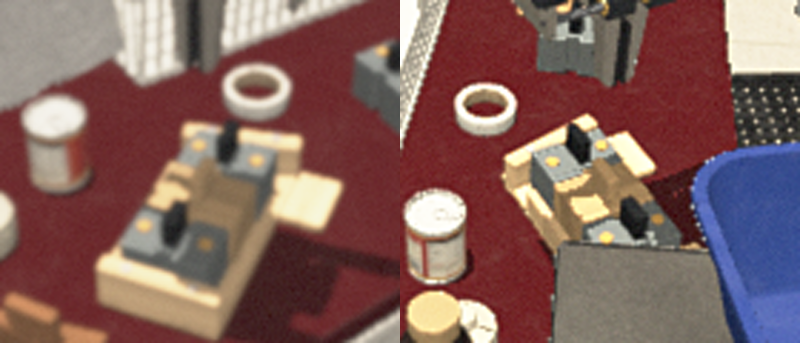

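The scene crop shows the blank still seated with the bars unmoved, and the finger ends at crop (195,65). I'm comparing that with where the TCP should project.

Run:
```python
from h import *;import pickle
from rig import bot
s=bot.sense();p=pose(s)[0]
for n in("scene","side"):
    q=pickle.load(open(n+"1.pkl","rb"));x,y=proj(q,[.5,.207,.08])[0].astype(int);f=800/1120
    g=lambda P:((proj(q,P)[0]-[x-70,y-60])*4*f+([0,0] if n=="scene" else [400,0])).round().tolist()
    print(n,"tcp",g(p),"barlow",g([.499,.207,.06]),"bartop",g([.499,.207,.09]),"A bartop",g([.485,.262,.09]),"C bartop",g([.5135,.152,.09]),"spare bartop",g([.463,-.071,.08]))
```

```text
scene tcp [200.0, 91.0] barlow [202.0, 192.0] bartop [201.0, 166.0] A bartop [173.0, 209.0] C bartop [227.0, 127.0] spare bartop [404.0, 40.0]
side tcp [609.0, 101.0] barlow [602.0, 188.0] bartop [604.0, 166.0] A bartop [633.0, 204.0] C bartop [576.0, 129.0] spare bartop [576.0, 2.0]
```

The fingertips sit about 25 mm above the reported TCP, both here and in the wrist view, so the fingers closed above the bar. I'm going deeper by that much and watching the force.

Emit:
{"name": "apply_moves", "arguments": {"delta_pos": [[0,-3,0],[0,0,20],[0,0,20],[0,0,20],[0,0,15],[0,0,5],[0,0,0]], "turn": [0,0,0,0,0,0,0], "hand": [50,50,50,50,50,50,50]}}

```text
t: 6.4
tool_pos: [0.4961, 0.2058, 0.0895]
orientation: [-1.886, -2.51, 0.005]
ft_force: [-0.1, -0.5, 0.2]
width: 0.534
gripper_force: 0.0
```

Emit:
{"name": "apply_moves", "arguments": {"delta_pos": [[0,0,10],[0,0,10],[0,0,10],[0,0,10],[0,0,6],[0,0,4],[0,0,0],[0,0,0]], "turn": [0,0,0,0,0,0,0,0], "hand": [50,50,50,50,50,50,50,50]}}

```text
t: 7.07
tool_pos: [0.4976, 0.2064, 0.0412]
orientation: [-1.887, -2.511, 0.0]
ft_force: [-0.6, -0.2, 0.1]
width: 0.544
gripper_force: 0.0
```

Emit:
{"name": "apply_moves", "arguments": {"delta_pos": [[0,0,0],[0,0,0],[0,0,0],[0,0,0],[0,0,0],[0,0,0],[0,0,0],[0,0,0],[0,0,0]], "turn": [0,0,0,0,0,0,0,0,0], "hand": [5,5,5,5,5,5,5,5,5]}}

```text
t: 7.82
tool_pos: [0.498, 0.2065, 0.0415]
orientation: [1.887, 2.511, 0.001]
ft_force: [0.6, 0.3, 1.9]
width: 0.148
gripper_force: 35.0
```

Emit:
{"name": "apply_moves", "arguments": {"delta_pos": [[0,0,-4],[0,0,-6],[0,0,-8],[0,0,-8],[0,0,-8],[0,0,-10],[0,0,-10],[0,0,-12],[0,0,-14],[0,0,-15],[0,0,-10],[0,0,0]], "turn": [0,0,0,0,0,0,0,0,0,0,0,0], "hand": [5,5,5,5,5,5,5,5,5,5,5,5]}}

```text
t: 8.82
tool_pos: [0.4992, 0.207, 0.149]
orientation: [1.886, 2.51, 0.006]
ft_force: [1.0, 0.2, -2.7]
width: 0.145
gripper_force: 35.0
```

Run:
```python
from rig import bot;from h import *;import pickle
s=bot.sense();print(pose(s),s["ft_force"],s["joint_pos"])
sc=pickle.load(open("c0.pkl","rb"))
for n,z in(("scene",.004),("side",.004)):
    c=sc[n];h=cv2.cvtColor(c["frame"],cv2.COLOR_RGB2HSV)
    u=proj(c,[.453,-.21,.004])[0];m=cv2.inRange(h,(8,60,110),(28,255,255));k=np.zeros_like(m);cv2.circle(k,tuple(u.astype(int).tolist()),32,255,-1);m&=k
    n_,l,st,ce=cv2.connectedComponentsWithStats(m);i=1+st[1:,4].argmax();print(n,st[i])
    cn=max(cv2.findContours((l==i).astype(np.uint8),0,1)[0],key=cv2.contourArea).reshape(-1,2)
    w=cast(c,cn,.004)[:,:2];r=cv2.minAreaRect((w*1000).astype(np.float32));print(r)
```

```text
(array([0.49915184, 0.2070292 , 0.14904608]), np.float64(1.852800999635605)) [ 0.96790012  0.1700595  -2.66208661] [3.90368397e-01 2.61127065e-01 1.85548873e+00 3.74485260e-05
 1.02083484e+00 1.08345204e-01]
scene [364 160  43  28 699]
((455.1013488769531, -209.17636108398438), (112.0547866821289, 109.09245300292969), 84.35350036621094)
side [281 138  31  18 470]
((456.93475341796875, -206.18394470214844), (106.34281921386719, 104.86408996582031), 82.05347442626953)
```

Emit:
{"name": "apply_moves", "arguments": {"delta_pos": [[-17,-7,0],[-30,-12,0],[-33,-13,0],[-33,-13,0],[-33,-13,0],[-33,-13,0],[-33,-14,0],[-33,-14,0],[-33,-14,0],[-33,-13,0],[-33,-13,0],[-26,-11,0]], "turn": [0,0,0,0,0,0,0,0,0,0,0,0], "hand": [5,5,5,5,5,5,5,5,5,5,5,5]}}

```text
t: 9.82
tool_pos: [0.4559, -0.193, 0.146]
orientation: [1.888, 2.511, -0.001]
ft_force: [0.7, -0.2, -2.7]
width: 0.151
gripper_force: 35.0
```

Emit:
{"name": "apply_moves", "arguments": {"delta_pos": [[-17,-7,0],[0,0,0],[0,0,20],[0,0,25],[0,0,25],[0,0,20],[0,0,10],[0,0,0],[0,0,0]], "turn": [0,0,0,0,0,0,0,0,0], "hand": [5,5,5,5,5,5,5,5,5]}}

```text
t: 10.57
tool_pos: [0.4545, -0.2085, 0.0463]
orientation: [-1.886, -2.511, 0.0]
ft_force: [0.7, -1.1, -2.2]
width: 0.15
gripper_force: 35.0
```

Run:
```python
from rig import bot;from h import *;import pickle
s=bot.sense();print(pose(s),s["ft_force"],delta(s,[.456,-.208,.0365]))
```

```text
(array([ 0.45448507, -0.2085226 ,  0.0462973 ]), np.float64(1.8531483077114657)) [ 0.65215792 -1.10316673 -2.24606322] {'shift': array([0.1, 1.6, 9.8]), 'turn': np.float64(0.0)}
```

Emit:
{"name": "apply_moves", "arguments": {"delta_pos": [[0,0,5],[0,0,3],[0,0,2],[0,0,1],[0,0,0],[0,0,0]], "turn": [0,0,0,0,0,0], "hand": [5,5,5,5,5,5]}}

```text
t: 11.07
tool_pos: [0.4547, -0.2091, 0.0356]
orientation: [1.887, 2.511, 0.0]
ft_force: [-0.0, 0.0, -2.4]
width: 0.148
gripper_force: 35.0
```

Emit:
{"name": "apply_moves", "arguments": {"delta_pos": [[0,0,1],[0,0,1],[0,0,0],[0,0,0]], "turn": [0,0,0,0], "hand": [5,5,5,5]}}

```text
t: 11.4
tool_pos: [0.4548, -0.2093, 0.0352]
orientation: [1.887, 2.511, -0.0]
ft_force: [-7.6, 2.2, 24.1]
width: 0.148
gripper_force: 35.0
```

Contact. I'm releasing, rising, then backing off to view the spare.

Emit:
{"name": "apply_moves", "arguments": {"delta_pos": [[0,0,-1],[0,0,0],[0,0,0],[0,0,0],[0,0,0],[0,0,0],[0,0,-20],[0,0,-30],[0,0,-30],[0,0,-20],[0,0,0]], "turn": [0,0,0,0,0,0,0,0,0,0,0], "hand": [5,50,50,50,50,50,50,50,50,50,50]}}

```text
t: 12.32
tool_pos: [0.4571, -0.2101, 0.1383]
orientation: [1.883, 2.507, 0.002]
ft_force: [1.3, 0.3, 0.2]
width: 0.544
gripper_force: 0.0
```

Run:
```python
from rig import bot;from h import *;import pickle
c=look(bot,"wrist");pickle.dump(c,open("w4.pkl","wb"));s=c["s"];print(s["t"],pose(s),s["width"],s["ft_force"])
cv2.imwrite("pics/w4.png",cv2.resize(c["frame"][:,:,::-1],(800,600)))
```

```text
12.3167 (array([ 0.45709272, -0.21013606,  0.13827139]), np.float64(1.852786535617958)) 0.5439044209233187 [1.31204644 0.30584776 0.15562539]
```

View pics/w4.png

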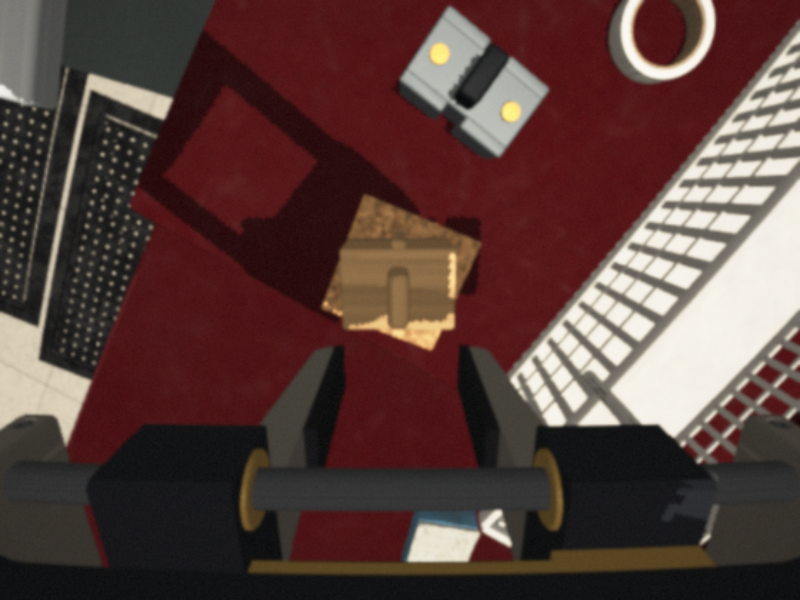

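The blank stands upright on the mat; the mat corners are at (365,195), (480,240), (432,350) and (322,308). The spare's dots are at (440,53) and (512,111), and its bar runs from (497,52) to (470,100).

Run:
```python
from h import *;import pickle
c=pickle.load(open("w4.pkl","rb"));s=c["s"]
cc=lambda p,z: cast(c,np.array(p)*.7,z)[:,:2]
print("mat",cc([(365,195),(480,240),(432,350),(322,308)],.004).mean(0),"blank placed at .4548,-.2093")
q=cc([(440,53),(512,111)],.05);yaw=np.arctan2(*(q[1]-q[0])[::-1]);print(q.mean(0),yaw,np.hypot(*(q[1]-q[0])))
print(delta(s,[*q.mean(0),.138],yaw+np.pi/2),delta(s,[*q.mean(0),.138],yaw-np.pi/2),"q",s["joint_pos"])
```

```text
mat [ 0.45643488 -0.21018333] blank placed at .4548,-.2093
[ 0.46439524 -0.06817561] -0.3354520151354572 0.05638376887063832
{'shift': array([136.5, -39.8,   0.3]), 'turn': np.float64(0.617)} {'shift': array([-136.5,   39.8,    0.3]), 'turn': np.float64(-2.524)} q [-4.33907543e-01  2.16756241e-01  1.94331538e+00  2.47771040e-05
  9.75114353e-01 -7.15921741e-01]
```

Emit:
{"name": "apply_moves", "arguments": {"delta_pos": [[0,0,0],[0,0,0],[0,0,0],[0,0,0],[0,0,0],[26,-8,0],[28,-8,0],[28,-8,0],[28,-8,0],[26,-8,0],[0,0,20],[0,0,0]], "turn": [0.12,0.125,0.125,0.125,0.12,0,0,0,0,0,0,0], "hand": [50,50,50,50,50,50,50,50,50,50,50,50]}}

```text
t: 13.37
tool_pos: [0.4588, -0.0658, 0.1111]
orientation: [-2.554, -1.824, 0.006]
ft_force: [-1.1, 0.6, -0.1]
width: 0.543
gripper_force: 0.0
```

Run:
```python
from rig import bot;from h import *;import pickle
c=look(bot,"wrist");pickle.dump(c,open("w5.pkl","wb"));s=c["s"];print(s["t"],pose(s))
h=cv2.cvtColor(c["frame"],cv2.COLOR_RGB2HSV);mk=cv2.inRange(h,(15,110,120),(32,255,255))
n,l,st,ce=cv2.connectedComponentsWithStats(mk)
for i in range(1,n):
    if 40<st[i,4]<600: print(st[i],cast(c,[ce[i]],.05)[0,:2].round(4))
print(proj(c,[.4644,-.0682,.05]))
```

```text
13.3667 (array([ 0.4587606 , -0.06577689,  0.11109016]), np.float64(1.240376380544726))
[208   0  86  73 407] [0.4912 0.079 ]
[294   0  13   7  43] [0.5266 0.0889]
[251 208  12  12 115] [ 0.4373 -0.0594]
[312 209  13  12 122] [ 0.4905 -0.0781]
[293 306  42  22 265] [ 0.4541 -0.186 ]
[388 337   6  24  72] [ 0.5219 -0.2469]
[169 342   3  19  41] [ 0.2938 -0.1757]
[295 357  44  15 323] [ 0.4375 -0.2408]
[[287.62857776 213.09549489]]
```

Emit:
{"name": "apply_moves", "arguments": {"delta_pos": [[-1,5.5,0],[0,0,20],[0,0,20],[0,0,15],[0,0,12],[0,0,6],[0,0,3],[0,0,0],[0,0,0]], "turn": [0.007,0,0,0,0,0,0,0,0], "hand": [50,50,50,50,50,50,50,50,50]}}

```text
t: 14.17
tool_pos: [0.4666, -0.0706, 0.0388]
orientation: [2.565, 1.813, 0.001]
ft_force: [0.3, -0.1, -0.1]
width: 0.543
gripper_force: 0.0
```

Emit:
{"name": "apply_moves", "arguments": {"delta_pos": [[0,0,0],[0,0,0],[0,0,0],[0,0,0],[0,0,0],[0,0,0],[0,0,0],[0,0,0],[0,0,0]], "turn": [0,0,0,0,0,0,0,0,0], "hand": [5,5,5,5,5,5,5,5,5]}}

```text
t: 14.92
tool_pos: [0.4658, -0.07, 0.0384]
orientation: [-2.565, -1.813, 0.001]
ft_force: [-2.6, 2.1, 4.7]
width: 0.148
gripper_force: 35.0
```

Emit:
{"name": "apply_moves", "arguments": {"delta_pos": [[0,0,-6],[0,0,-12],[0,0,-18],[0,0,-22],[0,0,-22],[0,0,-20],[0,0,-10],[0,0,0],[0,0,0],[0,0,0],[0,0,0],[0,0,0]], "turn": [0,0,0,0,0,0,-0.104,-0.104,-0.104,-0.104,-0.104,-0.102], "hand": [5,5,5,5,5,5,5,5,5,5,5,5]}}

```text
t: 15.92
tool_pos: [0.4658, -0.0701, 0.1483]
orientation: [-1.881, -2.516, 0.0]
ft_force: [-0.2, 0.4, -4.4]
width: 0.15
gripper_force: 35.0
```

Run:
```python
from rig import bot;from h import *;import pickle
s=bot.sense();print(pose(s),s["ft_force"],s["width"],delta(s,[.4995,.2065,.145],1.853))
```

```text
(array([ 0.46584558, -0.07013346,  0.1482661 ]), np.float64(1.8579479619422385)) [-0.17308295  0.41901085 -4.38377968] 0.15003955863379237 {'shift': array([256.3, 109.4,   3.3]), 'turn': np.float64(0.005)}
```

Emit:
{"name": "apply_moves", "arguments": {"delta_pos": [[14,6,0],[28,12,0],[28,12,0],[28,12,0],[28,12,0],[28,12,0],[28,12,0],[28,12,0],[28,12,0],[18.3,7.4,0],[0,0,0],[0,0,0]], "turn": [0.005,0,0,0,0,0,0,0,0,0,0,0], "hand": [5,5,5,5,5,5,5,5,5,5,5,5]}}

```text
t: 16.92
tool_pos: [0.5008, 0.207, 0.148]
orientation: [-1.891, -2.509, 0.001]
ft_force: [0.2, -1.2, -4.0]
width: 0.147
gripper_force: 35.0
```

Run:
```python
from rig import bot;from h import *;import pickle
c=look(bot,"wrist");pickle.dump(c,open("w6.pkl","wb"));s=c["s"];print(s["t"],pose(s),s["ft_force"],delta(s,[.4995,.2065,.0484],1.853))
h=cv2.cvtColor(c["frame"],cv2.COLOR_RGB2HSV);mk=cv2.inRange(h,(12,110,90),(32,255,255))
n,l,st,ce=cv2.connectedComponentsWithStats(mk)
for i in range(1,n):
    if 40<st[i,4]<400 and st[i,2]<20: print(st[i],(ce[i]/.7).round(),cast(c,[ce[i]],.06)[0,:2].round(4))
cv2.imwrite("pics/w6.png",cv2.resize(c["frame"][:,:,::-1],(800,600)))
```

```text
16.9167 (array([0.50079447, 0.20697248, 0.14797298]), np.float64(1.8498832302901418)) [ 0.23173594 -1.21311088 -3.95643156] {'shift': array([-0.1, -1.4, 99.6]), 'turn': np.float64(-0.003)}
[318 138  15  52 179] [466. 246.] [0.5339 0.2506]
[244 140  12  12 120] [356. 208.] [0.4561 0.2545]
[234 173  10  16  57] [342. 257.] [0.4547 0.2196]
[231 236  17  17 227] [342. 349.] [0.4707 0.1538]
[314 237  13  17 141] [456. 350.] [0.5512 0.1758]
[238 316  10  56 308] [346. 491.] [0.5037 0.0307]
[314 316  10  56 312] [456. 491.] [0.5911 0.0558]
```

View pics/w6.png

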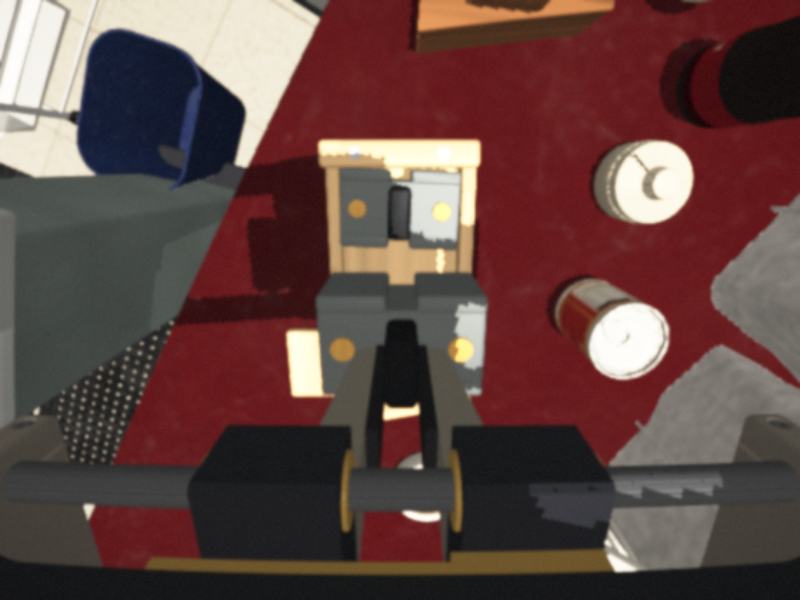

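The held spare hangs over the gap, square to the tray, with its dots at (342,349) and (456,350). Module_a's dots are at (356,208) and (442,211), and module_c is hidden beneath the spare. I'll check the spare's centre and module_c with the fixed cameras.

Run:
```python
from rig import bot;from h import *;import pickle
c=pickle.load(open("w6.pkl","rb"));q=cast(c,np.array([(342,349),(458,350)])*.7,.1596)[:,:2];print(q.mean(0),np.arctan2(*(q[1]-q[0])[::-1]),np.hypot(*(q[1]-q[0])))
for n in("scene","side"):
  for c,t in((pickle.load(open(n+"1.pkl","rb")),"before"),(bot.capture(n),"now")):
    h=cv2.cvtColor(c["frame"],cv2.COLOR_RGB2HSV);mk=cv2.inRange(h,(14,120,120),(30,255,255))
    nn,l,st,ce=cv2.connectedComponentsWithStats(mk)
    r=[cast(c,[ce[i]],.06)[0,:2].round(4).tolist() for i in range(1,nn) if 4<st[i,4]<60]
    print(n,t,[x for x in r if .44<x[0]<.56 and .12<x[1]<.3])
```

```text
[0.49985104 0.20717546] 0.2710180790827661 0.05503945394334049
scene before []
scene now []
side before [[0.4859, 0.1464], [0.5394, 0.1623], [0.472, 0.1805], [0.5182, 0.1991], [0.5445, 0.2043], [0.5184, 0.2116], [0.5013, 0.2262], [0.5347, 0.2248], [0.5279, 0.2421], [0.4569, 0.2539], [0.5118, 0.2726]]
side now [[0.5394, 0.1623], [0.4555, 0.2545], [0.5111, 0.2697]]
```

Emit:
{"name": "apply_moves", "arguments": {"delta_pos": [[0,-1,0],[0,0,15],[0,0,20],[0,0,15],[0,0,12],[0,0,12],[0,0,10],[0,0,4],[0,0,0],[0,0,0]], "turn": [0,0,0,0,0,0,0,0,0,0], "hand": [5,5,5,5,5,5,5,5,5,5]}}

```text
t: 17.9
tool_pos: [0.5004, 0.2058, 0.0606]
orientation: [1.894, 2.506, 0.0]
ft_force: [0.0, -0.1, -4.7]
width: 0.148
gripper_force: 35.0
```

Emit:
{"name": "apply_moves", "arguments": {"delta_pos": [[0,0,4],[0,0,4],[0,0,2],[0,0,1],[0,0,1],[0,0,0],[0,0,0]], "turn": [0,0,0,0,0,0,0], "hand": [5,5,5,5,5,5,5]}}

```text
t: 18.48
tool_pos: [0.5003, 0.2062, 0.0485]
orientation: [1.893, 2.507, 0.0]
ft_force: [-1.2, 0.0, -1.5]
width: 0.144
gripper_force: 35.0
```

Emit:
{"name": "apply_moves", "arguments": {"delta_pos": [[0,0,1],[0,0,0],[0,0,0],[0,0,0],[0,0,0],[0,0,0],[0,0,0],[0,0,-20],[0,0,-25],[0,0,-25],[0,0,-20],[0,0,0]], "turn": [0,0,0,0,0,0,0,0,0,0,0,0], "hand": [5,5,50,50,50,50,50,50,50,50,50,50]}}

```text
t: 19.48
tool_pos: [0.5026, 0.2071, 0.1412]
orientation: [1.892, 2.504, 0.008]
ft_force: [1.1, -0.1, 0.7]
width: 0.545
gripper_force: 0.0
```

Run:
```python
from rig import bot;from h import *;import pickle
c=look(bot,"wrist");pickle.dump(c,open("w7.pkl","wb"));s=c["s"];print(s["t"],pose(s),s["joint_pos"])
h=cv2.cvtColor(c["frame"],cv2.COLOR_RGB2HSV);mk=cv2.inRange(h,(14,120,90),(32,255,255))
n,l,st,ce=cv2.connectedComponentsWithStats(mk)
for i in range(1,n):
    if 40<st[i,4]<400 and st[i,2]<20: print(st[i],(ce[i]/.7).round(),cast(c,[ce[i]],.06)[0,:2].round(4))
cv2.imwrite("pics/w7.png",cv2.resize(c["frame"][:,:,::-1],(800,600)))
```

```text
19.4833 (array([0.50264864, 0.20705308, 0.14121966]), np.float64(1.8477743151161967)) [3.87962104e-01 2.74119789e-01 1.85757780e+00 3.65140312e-05
 1.00371040e+00 1.10966794e-01]
[240 140  13  13 123] [352. 209.] [0.4561 0.2545]
[244 201  11  11 103] [356. 295.] [0.473  0.1992]
[301 201  12  11 105] [438. 294.] [0.5268 0.2146]
[243 253  10  10  64] [354. 368.] [0.4852 0.1454]
[298 253   9   9  44] [431. 368.] [0.5386 0.1602]
[168 316  14  55 312] [247. 492.] [0.4282 0.0135]
[380 316  14  55 342] [555. 491.] [0.6688 0.0815]
```

Emit:
{"name": "apply_moves", "arguments": {"delta_pos": [[0,0,-10],[0,0,-10],[0,0,0],[0,0,0],[0,0,0],[0,0,0],[0,0,0],[0,0,0],[0,0,0],[0,0,0],[0,0,0],[0,0,0]], "turn": [0.125,0.125,0.125,0.125,0.125,0.125,0.125,0.125,0.125,0.125,0.125,0.125], "hand": [50,50,50,50,50,50,50,50,50,50,50,50]}}

```text
t: 20.53
tool_pos: [0.4994, 0.2057, 0.1556]
orientation: [3.095, 0.534, -0.004]
ft_force: [-0.3, -0.3, 0.3]
width: 0.543
gripper_force: 0.0
```

Emit:
{"name": "apply_moves", "arguments": {"delta_pos": [[0,0,0],[-2,-32,0],[-2,-32,0],[-2,-32,0],[-2,-32,0],[-2,-32,0],[-1,-30,0],[0,0,0],[0,0,0]], "turn": [0.125,0,0,0,0,0,0,0,0], "hand": [50,50,50,50,50,50,50,50,50]}}

```text
t: 21.28
tool_pos: [0.4463, 0.3895, 0.1556]
orientation: [3.12, 0.353, -0.003]
ft_force: [-0.5, -0.7, 0.1]
width: 0.546
gripper_force: 0.0
```

Run:
```python
from rig import bot;from h import *;import pickle
c=look(bot,"wrist");pickle.dump(c,open("w8.pkl","wb"));s=c["s"];print(s["t"],pose(s),s["joint_pos"])
cv2.imwrite("pics/w8.png",cv2.resize(c["frame"][:,:,::-1],(800,600)))
```

```text
21.2833 (array([0.44632306, 0.38952382, 0.15558829]), np.float64(0.2253108286591917)) [ 7.15060738e-01  3.35506844e-01  1.73361660e+00 -7.73649540e-05
  1.07473131e+00  2.06058203e+00]
```

View pics/w8.png

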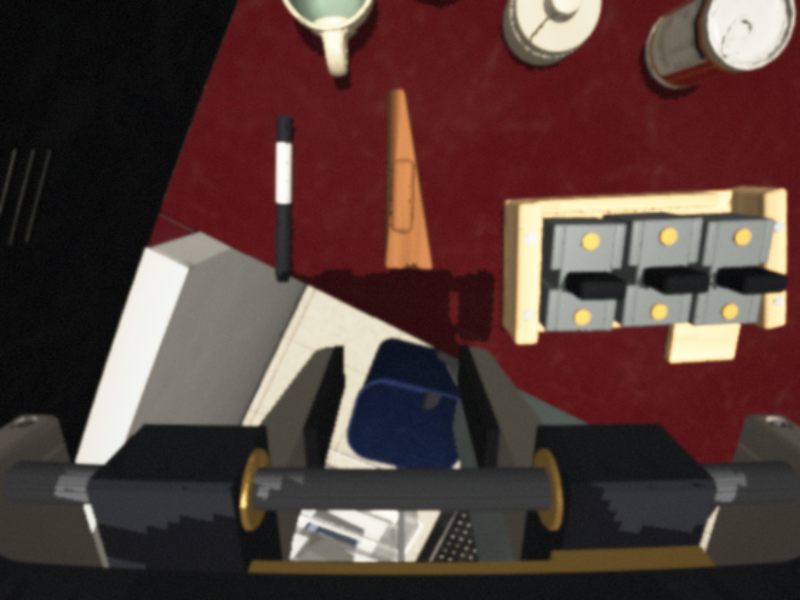

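The wedge has its nose at (398,91) and butt corners at (385,268) and (433,268). Its straight face is on the left, and its bar runs from (403,160) to (403,232). The marker is at (284,200), and the tray row sits tidily at right.

Run:
```python
from h import *;import pickle
c=pickle.load(open("w8.pkl","rb"));s=c["s"]
cc=lambda p,z: cast(c,np.array(p)*.7,z)[:,:2].round(4)
q=cc([(390,91),(405,91),(433,268),(385,268)],.05);print(q)
h=cv2.cvtColor(c["frame"],cv2.COLOR_RGB2HSV);mk=cv2.inRange(h,(6,120,110),(16,255,255))
mk[:,:250]=0;mk[:,320:]=0;mk[200:]=0
cn=max(cv2.findContours(mk,0,1)[0],key=cv2.contourArea);ap=cv2.approxPolyDP(cn,4,True).reshape(-1,2);print((ap/.7).round().tolist())
st=q[0]-q[3];yaw=np.arctan2(st[1],st[0]);sl=q[1]-q[2];print("straight yaw",yaw,"from slanted",np.arctan2(sl[1],sl[0])-np.arctan(.2),np.linalg.norm(st))
mid=(q[0]+q[3])/2;nx=np.array([np.cos(yaw),np.sin(yaw)]);ny=np.array([-nx[1],nx[0]])
o=mid-nx*.0075-ny*.012;print("origin from face",o)
b=cc([(392,160),(413,160),(413,232),(392,232)],.08);print("bar",b.mean(0),b)
g=o-nx*.008
print(delta(s,[*o,.07],yaw),delta(s,[*g,.07],yaw))
# tray frame
y0=.281;R2=np.array([[np.cos(y0),-np.sin(y0)],[np.sin(y0),np.cos(y0)]])
O=np.array([.5015,.2013])
print("stopwall corners",cc([(506,203),(505,340),(523,343),(786,190)],.045))
for n,p in(("A",[(591,241),(583,316)]),("S",[(669,237),(659,312)]),("C",[(743,237),(730,312)])):
    w=cc(p,.06).mean(0);print(n,w,((w-O)@R2).round(4))
```

```text
[[0.5739 0.4253]
 [0.5761 0.4157]
 [0.4649 0.3688]
 [0.457  0.403 ]]
[[394.0, 89.0], [384.0, 264.0], [430.0, 269.0], [406.0, 94.0]]
straight yaw 0.18849665171502794 from slanted 0.201729779634168 0.11900798292551633
origin from face [0.51033144 0.40095719]
bar [0.51105  0.402525] [[0.5312 0.4138]
 [0.534  0.4012]
 [0.491  0.391 ]
 [0.488  0.4041]]
{'shift': array([65. ,  0.8, 85.6]), 'turn': np.float64(0.037)} {'shift': array([57. ,  0.8, 85.6]), 'turn': np.float64(0.037)}
stopwall corners [[0.5216 0.3291]
 [0.4206 0.2989]
 [0.4213 0.2843]
 [0.5804 0.1285]]
A [0.4838  0.26015] [-0.0007  0.0615]
S [0.4996  0.20555] [-0.0006  0.0046]
C [0.5123 0.1513] [-0.0035 -0.051 ]
```

Emit:
{"name": "apply_moves", "arguments": {"delta_pos": [[0,0,0],[29,0,0],[28,0,0],[0,0,20],[0,0,20],[0,0,10],[0,0,0]], "turn": [0.03,0,0,0,0,0,0], "hand": [46,46,46,46,46,46,46]}}

```text
t: 21.92
tool_pos: [0.5021, 0.3972, 0.1042]
orientation: [3.124, 0.3, -0.007]
ft_force: [0.5, -0.0, 0.4]
width: 0.5
gripper_force: 0.0
```

Run:
```python
from rig import bot;from h import *
s=bot.sense();print(pose(s),s["ft_force"],delta(s,[.5028,.400,.037],.195))
```

```text
(array([0.50206304, 0.39720009, 0.10423756]), np.float64(0.1914262074515822)) [ 0.48078478 -0.04658645  0.35378605] {'shift': array([ 1.3, -2.6, 67.2]), 'turn': np.float64(-0.004)}
```

Emit:
{"name": "apply_moves", "arguments": {"delta_pos": [[1,-2.5,0],[0,0,20],[0,0,18],[0,0,15],[0,0,8],[0,0,4],[0,0,0],[0,0,0]], "turn": [-0.004,0,0,0,0,0,0,0], "hand": [46,46,46,46,46,46,46,46]}}

```text
t: 22.58
tool_pos: [0.5045, 0.4029, 0.0433]
orientation: [-3.126, -0.309, -0.002]
ft_force: [0.4, -0.4, 0.4]
width: 0.5
gripper_force: 0.0
```

Emit:
{"name": "apply_moves", "arguments": {"delta_pos": [[0,0,0],[0,0,0],[0,0,0],[0,0,0],[0,0,0],[0,0,0],[0,0,0],[0,0,0],[0,0,0]], "turn": [0,0,0,0,0,0,0,0,0], "hand": [4,4,4,4,4,4,4,4,4], "newtons": 50}}

```text
t: 23.33
tool_pos: [0.504, 0.4025, 0.0426]
orientation: [-3.126, -0.309, -0.0]
ft_force: [-0.7, -0.9, 4.2]
width: 0.146
gripper_force: 50.0
```

Run:
```python
from rig import bot;from h import *
s=bot.sense();print(pose(s),s["ft_force"],s["joint_pos"],s["wrist_torque"])
```

```text
(array([0.5040328 , 0.40252227, 0.04255303]), np.float64(0.19686799013105694)) [-0.67067964 -0.85007102  4.19007234] [ 6.71606934e-01  5.40619795e-01  1.69598505e+00 -9.24940680e-05
  9.04827563e-01  2.04559241e+00] [-0.20377217  0.07399016  0.00661259]
```

Emit:
{"name": "apply_moves", "arguments": {"delta_pos": [[0,0,-6],[0,0,-12],[0,0,-18],[0,0,-22],[0,0,-22],[0,0,-20],[0,0,-14],[0,0,0]], "turn": [0,0,0,0,0,0,-0.085,0], "hand": [4,4,4,4,4,4,4,4]}}

```text
t: 24.0
tool_pos: [0.5055, 0.4039, 0.1606]
orientation: [-3.107, -0.447, -0.008]
ft_force: [0.9, -0.4, -2.2]
width: 0.147
gripper_force: 50.0
```

```bash
cat >> h.py <<'E'
Y0=.282;RT=np.array([[np.cos(Y0),-np.sin(Y0)],[np.sin(Y0),np.cos(Y0)]]);OT=np.array([.5015,.2013])
def wedge_state(s,e=.007):
    p,a=pose(s);o=p[:2]+e*np.array([np.cos(a),np.sin(a)])
    return ((o-OT)@RT*1e3).round(1),(a-Y0).round(3),(p[2]-.0425).round(4),"force tray xyz",np.r_[np.array(s["ft_force"])[:2]@RT,s["ft_force"][2]].round(1)
def tray_goal(s,ox,oy,z,e=.007):
    t=OT+RT@(np.array([ox,oy])/1e3)-e*RT[:,0];return delta(s,[*t,z+.0425],Y0)
E
python3 - <<'E'
from rig import bot;from h import *
s=bot.sense();print(s["t"],wedge_state(s),s["width"],tray_goal(s,-125,-92.5,.115))
E
```

```text
24.0 (array([ 67.2, 193.5]), np.float64(0.004), np.float64(0.1181), 'force tray xyz', array([ 0.8, -0.6, -2.2])) 0.14692809298991563 {'shift': array([-192.2,  286. ,    3.1]), 'turn': np.float64(0.004)}
```

Emit:
{"name": "apply_moves", "arguments": {"delta_pos": [[-10,15,0],[-18,27,0],[-18,27,0],[-18,27,0],[-18,27,0],[-18,27,0],[-18,27,0],[-18,27,0],[-18,27,0],[-18,27,0],[-18,27,0],[0,0,0]], "turn": [0.004,0,0,0,0,0,0,0,0,0,0,0], "hand": [4,4,4,4,4,4,4,4,4,4,4,4]}}

```text
t: 25.0
tool_pos: [0.3962, 0.0723, 0.1555]
orientation: [3.111, 0.428, -0.005]
ft_force: [0.8, 0.1, -3.5]
width: 0.146
gripper_force: 50.0
```

Run:
```python
from rig import bot;from h import *;import pickle
c=look(bot,"wrist");pickle.dump(c,open("w9.pkl","wb"));s=c["s"]
print(s["t"],wedge_state(s),tray_goal(s,-125,-92.5,.011),s["joint_pos"])
# held wedge top at z: nose seen? brown mask extents
z=pose(s)[0][2]-.0425+.05
h=cv2.cvtColor(c["frame"],cv2.COLOR_RGB2HSV);mk=cv2.inRange(h,(6,130,60),(16,255,255));mk[:, :200]=0;mk[:,380:]=0
cn=max(cv2.findContours(mk,0,1)[0],key=cv2.contourArea);ap=cv2.approxPolyDP(cn,3,True).reshape(-1,2)
print(cv2.contourArea(cn)); 
for p,w in zip(ap,cast(c,ap,z)): print(p,((w[:2]-OT)@RT*1e3).round(1))
# dots of modules
mk=cv2.inRange(h,(14,120,90),(32,255,255));n,l,st,ce=cv2.connectedComponentsWithStats(mk)
for i in range(1,n):
    if 25<st[i,4]<400 and st[i,2]<20: print("dot",st[i],((cast(c,[ce[i]],.06)[0,:2]-OT)@RT*1e3).round(1))
```

```text
25.0 (array([-130.1,  -94.6]), np.float64(-0.008), np.float64(0.113), 'force tray xyz', array([ 0.8, -0.1, -3.5])) {'shift': array([  5.1,  -2.1, 102. ]), 'turn': np.float64(-0.008)} [ 1.78227077e-01  3.86500885e-02  2.10999986e+00 -1.72171119e-03
  9.96347313e-01  1.47636271e+00]
4249.0
[269 131] [-62.  -88.7]
[263 138] [-66.2 -84.8]
[261 159] [-79.2 -83.3]
[265 239] [-134.   -84.6]
[270 242] [-136.3  -88. ]
[269 298] [-181.1  -86.4]
[292 298] [-181.2 -103.4]
[291 242] [-136.4 -102.5]
[302 240] [-134.9 -110. ]
[279 131] [-62.  -94.8]
dot [159  18  13  14 134] [27.8  5.7]
dot [ 98  21  13  14 139] [27.  61.6]
dot [222  21  12  12  48] [ 23.9 -48.4]
dot [165  85  12  12 112] [-28.3   5.8]
dot [105  87  12  13 115] [-28.9  63.6]
dot [239 318   7  54 210] [-319.1  -47. ]
dot [316 318   7  54 258] [-315.8 -141.1]
```

Emit:
{"name": "apply_moves", "arguments": {"delta_pos": [[5,-2,0],[0,0,15],[0,0,20],[0,0,20],[0,0,15],[0,0,12],[0,0,8],[0,0,4],[0,0,0],[0,0,0]], "turn": [-0.008,0,0,0,0,0,0,0,0,0], "hand": [4,4,4,4,4,4,4,4,4,4]}}

```text
t: 25.88
tool_pos: [0.4042, 0.0801, 0.0625]
orientation: [-3.109, -0.448, -0.0]
ft_force: [0.0, 0.3, -2.6]
width: 0.142
gripper_force: 50.0
```

Run:
```python
from rig import bot;from h import *
s=bot.sense();print(s["t"],wedge_state(s),tray_goal(s,-125,-92.5,.012))
```

```text
25.8833 (array([-120.2,  -89.3]), np.float64(0.004), np.float64(0.02), 'force tray xyz', array([ 0.1,  0.3, -2.6])) {'shift': array([-4.8,  3.2,  8. ]), 'turn': np.float64(0.004)}
```

Emit:
{"name": "apply_moves", "arguments": {"delta_pos": [[0,3.5,0],[0,0,4],[0,0,3],[0,0,1],[0,0,0],[0,0,0]], "turn": [0,0,0,0,0,0], "hand": [4,4,4,4,4,4]}}

```text
t: 26.38
tool_pos: [0.4046, 0.0762, 0.0543]
orientation: [-3.11, -0.447, 0.0]
ft_force: [0.2, 0.3, -2.7]
width: 0.142
gripper_force: 50.0
```

Run:
```python
from rig import bot;from h import *
s=bot.sense();print(s["t"],wedge_state(s))
```

```text
26.3833 (array([-120.9,  -93.2]), np.float64(0.004), np.float64(0.0118), 'force tray xyz', array([ 0.3,  0.2, -2.7]))
```

Emit:
{"name": "apply_moves", "arguments": {"delta_pos": [[5,-0.5,0.5],[8,0,0.5],[8,0,0],[7,0,0],[0,0,0],[0,0,0]], "turn": [0,0,0,0,0,0], "hand": [4,4,4,4,4,4]}}

```text
t: 26.88
tool_pos: [0.4322, 0.0854, 0.0532]
orientation: [-3.109, -0.447, -0.0]
ft_force: [-1.1, 3.8, -3.2]
width: 0.143
gripper_force: 50.0
```

Run:
```python
from rig import bot;from h import *
s=bot.sense();print(s["t"],wedge_state(s))
```

```text
26.8833 (array([-91.8, -92. ]), np.float64(0.004), np.float64(0.0107), 'force tray xyz', array([ 0. ,  3.9, -3.2]))
```

Emit:
{"name": "apply_moves", "arguments": {"delta_pos": [[0,-1,0],[6,-1.3,0],[6,-1.3,0],[6,-1.3,0],[6,-1.3,0],[0,0,0],[0,0,0]], "turn": [0,0,0,0,0,0,0], "hand": [4,4,4,4,4,4,4]}}

```text
t: 27.47
tool_pos: [0.4533, 0.0975, 0.0533]
orientation: [-3.11, -0.448, -0.001]
ft_force: [-0.0, 2.2, -2.6]
width: 0.149
gripper_force: 50.0
```

Run:
```python
from rig import bot;from h import *
s=bot.sense();print(s["t"],wedge_state(s))
```

```text
27.4667 (array([-68.1, -86.2]), np.float64(0.004), np.float64(0.0108), 'force tray xyz', array([ 0.6,  2.1, -2.6]))
```

Emit:
{"name": "apply_moves", "arguments": {"delta_pos": [[6,-1.2,0],[6,-1.2,0],[6,-1.2,0],[6,-1.2,0],[0,0,0],[0,0,0]], "turn": [0,0,0,0,0,0], "hand": [4,4,4,4,4,4]}}

```text
t: 27.97
tool_pos: [0.475, 0.109, 0.0533]
orientation: [-3.109, -0.448, -0.001]
ft_force: [-0.6, 0.1, -2.8]
width: 0.144
gripper_force: 50.0
```

Run:
```python
from rig import bot;from h import *
s=bot.sense();print(s["t"],wedge_state(s),s["wrist_torque"])
```

```text
27.9667 (array([-44.1, -81.3]), np.float64(0.004), np.float64(0.0108), 'force tray xyz', array([-0.5,  0.3, -2.8])) [ 0.20789462  0.05722163 -0.01021792]
```

Emit:
{"name": "apply_moves", "arguments": {"delta_pos": [[4,-0.6,0],[4,-0.6,0],[3,-0.4,0],[0,0,0],[0,0,0]], "turn": [0,0,0,0,0], "hand": [4,4,4,4,4]}}

```text
t: 28.38
tool_pos: [0.4846, 0.1137, 0.0533]
orientation: [-3.109, -0.447, -0.0]
ft_force: [-1.2, 3.1, -3.2]
width: 0.146
gripper_force: 50.0
```

Run:
```python
from rig import bot;from h import *
s=bot.sense();print(s["t"],wedge_state(s),s["wrist_torque"])
```

```text
28.3833 (array([-33.6, -79.4]), np.float64(0.004), np.float64(0.0108), 'force tray xyz', array([-0.3,  3.3, -3.2])) [ 0.78957668  0.35517045 -0.13099224]
```

Emit:
{"name": "apply_moves", "arguments": {"delta_pos": [[3,-0.7,0],[3,-0.7,0],[2,-0.4,0],[0,0,0],[0,0,0]], "turn": [0,0,0,0,0], "hand": [4,4,4,4,4]}}

```text
t: 28.8
tool_pos: [0.492, 0.1175, 0.0533]
orientation: [-3.109, -0.447, -0.001]
ft_force: [-1.7, 3.3, -3.9]
width: 0.147
gripper_force: 50.0
```

Run:
```python
from rig import bot;from h import *
c=look(bot,"wrist");s=c["s"];print(s["t"],wedge_state(s),s["wrist_torque"])
h=cv2.cvtColor(c["frame"],cv2.COLOR_RGB2HSV)
mk=cv2.inRange(h,(14,120,90),(32,255,255));n,l,st,ce=cv2.connectedComponentsWithStats(mk)
for i in range(1,n):
    if 25<st[i,4]<400 and st[i,2]<20: print("dot",st[i],((cast(c,[ce[i]],.06)[0,:2]-OT)@RT*1e3).round(1))
```

```text
28.8 (array([-25.5, -77.8]), np.float64(0.004), np.float64(0.0108), 'force tray xyz', array([-0.8,  3.6, -3.9])) [ 0.58712583  0.47190101 -0.1051726 ]
dot [132 144  18  18 250] [29.4 11.5]
dot [ 55 148  18  18 248] [27.  63.6]
dot [213 148  18  16 144] [ 26.2 -40. ]
dot [284 151  10  46  52] [ 15.8 -83.6]
dot [143 226  17  16 214] [-26.5  11.6]
dot [ 72 229  16  16 193] [-29.1  63.5]
dot [218 229  16  16 210] [-28.3 -40.4]
dot [549 276  11  23 126] [ -71.  -290.2]
dot [239 318   8  54 238] [-119.9  -48.6]
dot [316 318   7  54 252] [-119.3 -109.4]
```

Emit:
{"name": "apply_moves", "arguments": {"delta_pos": [[1,-0.2,0],[1,-0.2,0],[1,-0.2,0],[0,0,0]], "turn": [0,0,0,0], "hand": [4,4,4,4]}}

```text
t: 29.18
tool_pos: [0.4941, 0.1186, 0.0533]
orientation: [3.109, 0.447, -0.001]
ft_force: [-5.1, 1.0, -0.6]
width: 0.144
gripper_force: 50.0
```

Run:
```python
from rig import bot;from h import *
s=bot.sense();print(s["t"],wedge_state(s),s["wrist_torque"])
```

```text
29.1833 (array([-23.1, -77.4]), np.float64(0.004), np.float64(0.0108), 'force tray xyz', array([-4.6,  2.4, -0.6])) [ 0.24190393  0.89828773 -0.16974017]
```

Resistance is building. I'm driving a little further.

Emit:
{"name": "apply_moves", "arguments": {"delta_pos": [[1,-0.2,0],[1,-0.2,0],[0,0,0],[0,0,0]], "turn": [0,0,0,0], "hand": [4,4,4,4]}}

```text
t: 29.52
tool_pos: [0.4941, 0.1187, 0.0532]
orientation: [3.108, 0.448, -0.006]
ft_force: [-9.8, -3.1, 6.3]
width: 0.143
gripper_force: 50.0
```

Run:
```python
from rig import bot;from h import *
s=bot.sense();print(s["t"],wedge_state(s),s["wrist_torque"])
```

```text
29.5167 (array([-23.1, -77.3]), np.float64(0.004), np.float64(0.0107), 'force tray xyz', array([-10.2,  -0.3,   6.3])) [-0.52373971  1.86405489 -0.13339746]
```

Emit:
{"name": "apply_moves", "arguments": {"delta_pos": [[0,0,1],[1,-0.2,0],[1,-0.2,0],[1,-0.2,0],[0,0,0],[0,0,0]], "turn": [0,0,0,0,0,0], "hand": [4,4,4,4,4,4]}}

```text
t: 30.02
tool_pos: [0.4939, 0.1186, 0.0526]
orientation: [3.107, 0.448, -0.015]
ft_force: [-19.7, -10.7, 25.9]
width: 0.146
gripper_force: 50.1
```

Run:
```python
from rig import bot;from h import *
s=bot.sense();print(s["t"],wedge_state(s),s["wrist_torque"],s["width"])
```

```text
30.0167 (array([-23.3, -77.3]), np.float64(0.005), np.float64(0.0101), 'force tray xyz', array([-21.9,  -4.8,  25.9])) [-1.90835224  3.76827083 -0.14837302] 0.14635911880675603
```

Emit:
{"name": "apply_moves", "arguments": {"delta_pos": [[-2,0.4,0],[-2,0.4,-0.5],[0,0,0],[0,0,0],[0,0,0],[0,0,0],[0,0,0],[0,0,-15],[0,0,-25],[0,0,-30],[0,0,-20],[0,0,0]], "turn": [0,0,0,0,0,0,0,0,0,0,0,0], "hand": [4,4,36,36,36,36,36,36,36,36,36,36]}}

```text
t: 31.02
tool_pos: [0.4983, 0.1199, 0.147]
orientation: [-3.109, -0.448, -0.011]
ft_force: [1.4, 0.3, 0.4]
width: 0.393
gripper_force: 0.0
```

Run:
```python
from rig import bot;from h import *;import pickle
c=look(bot,"wrist");pickle.dump(c,open("w10.pkl","wb"));s=c["s"];print(s["t"],wedge_state(s),s["width"])
h=cv2.cvtColor(c["frame"],cv2.COLOR_RGB2HSV)
t=lambda w:((w[:2]-OT)@RT*1e3).round(1)
mk=cv2.inRange(h,(14,120,90),(32,255,255));n,l,st,ce=cv2.connectedComponentsWithStats(mk)
for i in range(1,n):
    if 25<st[i,4]<400 and st[i,2]<20: print("dot",st[i],t(cast(c,[ce[i]],.06)[0]))
mk=cv2.inRange(h,(6,130,60),(16,255,255));mk[:,:200]=0;mk[:,380:]=0;mk=cv2.morphologyEx(mk,cv2.MORPH_OPEN,np.ones((3,3)))
cn=max(cv2.findContours(mk,0,1)[0],key=cv2.contourArea);ap=cv2.approxPolyDP(cn,3,True).reshape(-1,2)
print(cv2.contourArea(cn)); 
for p,w in zip(ap,cast(c,ap,.06)): print(p,t(w))
```

```text
31.0167 (array([-18.7, -77.3]), np.float64(0.004), np.float64(0.1045), 'force tray xyz', array([ 1.4, -0. ,  0.4])) 0.3927068946681534
dot [181 144  12  12 104] [29.5 11.9]
dot [127 147  12  11 107] [27.  63.9]
dot [236 148  11   9  76] [ 26.7 -40.1]
dot [288 174   7  31  34] [ -9.  -88.6]
dot [185 201  12  11 102] [-26.6  12.1]
dot [135 203  11  11  95] [-28.9  63.9]
dot [237 203  12  11 102] [-28.3 -40. ]
dot [296 212   8  33  48] [-52.1 -97.5]
dot [268 219   2  27  29] [-53.8 -66.2]
dot [195 319   9  52 251] [-195.8   17.3]
dot [358 319  10  52 267] [-197.4 -175.6]
2528.0
[274 133] [ 44.6 -71.5]
[270 137] [ 40.9 -67.8]
[270 251] [-75.  -67.2]
[300 252] [-76.  -98.6]
[303 244] [ -66.9 -101.5]
[281 135] [ 42.8 -78.1]
```

The wedge is at tray x ≈ -23 mm and square. The modules are 52 mm apart, and the wedge stopped against 22 N. I'm handing the job in.

```bash
python3 -c "
from rig import bot
print(bot.finish_job())"
```

```text
the job is handed in; nothing more can be done
None
```

The job is handed in at about 31 s of the 72 s: the blank is on the mat, the spare is in the row, and the wedge is driven tight at tray x ≈ -23 mm. The hand-in returned no verdict.

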